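# Put three mixed-up tools back on their own pads

## Task

The socket, the laser level and the spirit level each stand on one of the others' pads. Park one of them on the flat carton, which is free, then set each on the pad of its own shape: the socket on the round pad, the laser level on the square pad and squared up with its edges, the spirit level on the long pad and lying along it, each standing upright in the middle of its pad. Set everything down gently without dropping or tipping it, and leave the screwdriver, the tin and the parts bin where they are.

Things in the scene. Friction and masses are not known exactly. Their poses are not given: they have to be found in the camera images.
- socket_c (a point): Large steel impact socket, an upright round cylinder 46 mm across (40 mm across in its lowest 16 mm) and 60 mm high with a dark hexagon on top, about 0.4 kg, loose. At every start it stands on the long pad. This point is its centre, 30 mm above its foot; z is up along its axis.
- laser_c (a point): Small grey laser level, a square block 54 x 54 mm and 60 mm high with black rubber corners, a glass window in one side and a round button on top, about 0.25 kg, loose. At every start it stands on the round pad. This point is its centre, 30 mm above its foot; x and y are square to its sides, z is up; which side faces where does not matter.
- level_c (a point): Short aluminium spirit level, a bar 120 mm long, 24 mm wide and 48 mm high with black end caps and green vials, standing on its 24 mm wide edge, about 0.2 kg, loose. At every start it stands on the square pad, over whose edges its ends may reach. This point is its centre, 24 mm above its foot; x is along its length (either way round is fine), z is up.
- pad_round: Flat round black rubber pad, 112 mm across and 10 mm thick, fixed to the bench; home of the socket. A grey disc in its middle shows the socket's outline. Origin at the centre of its underside (its top is 10 mm higher), z up.
- pad_square: Flat square black rubber pad, 108 x 108 mm and 10 mm thick, fixed; home of the laser level. A grey square in its middle shows the outline. Origin at the centre of its underside (its top is 10 mm higher), x and y along its sides, z up.
- pad_long: Flat long black rubber pad, 164 mm along its x and 60 mm along its y, 10 mm thick, fixed; home of the spirit level, which lies along x. A grey strip in its middle shows the outline. Origin at the centre of its underside (its top is 10 mm higher), z up.
- carton: Flat closed cardboard carton with a strip of paper tape along its x, 130 mm along x, 100 mm along y and 26 mm high, fixed; empty at the start, the free spot for parking one tool. Origin at the centre of its underside (its top is 26 mm higher), z up.
- driver: Screwdriver lying on the far side of the bench, loose: leave it alone. Origin on its underside, x along its length.
- tin: Closed tin, 60 mm across and 100 mm high, standing on the bench on the robot's right, loose: leave it alone. Origin at the centre of its foot.
- bin: Open grey parts bin, 130 x 160 mm and 60 mm high, standing on the bench on the robot's right, loose: leave it alone. Origin at the centre of its underside.
Not all that is in view belongs to the job. Leave any orange, pink or yellow look-alike of the part that bears laser_c alone.

How it is judged:
On the way:
1. one of the three tools stands upright on the carton, let go of (((horizontal distance between socket_c and carton below 0.05 m and z of socket_c in the frame of carton between 0.05 and 0.062 m and contact force between the fingers and socket below 0.1 N and linear speed of socket below 0.02 m/s and angular speed of socket below 0.2 rad/s and angle between socket_c's own z axis and vertical below 0.1 rad) or (horizontal distance between laser_c and carton below 0.05 m and z of laser_c in the frame of carton between 0.05 and 0.062 m and contact force between the fingers and laser below 0.1 N and linear speed of laser below 0.02 m/s and angular speed of laser below 0.2 rad/s and angle between laser_c's own z axis and vertical below 0.1 rad) or (horizontal distance between level_c and carton below 0.05 m and z of level_c in the frame of carton between 0.044 and 0.056 m and contact force between the fingers and level below 0.1 N and linear speed of level below 0.02 m/s and angular speed of level below 0.2 rad/s and angle between level_c's own z axis and vertical below 0.1 rad))), for 0.2 s.
At the end, for the whole second after the job is handed in: Socket on the round, laser level on the square, spirit level on the long pad: centres within 15 mm of the pads' centres, resting on the pad, upright within 0.1 rad, released, at rest; spirit level along its pad and laser level square with its pad within 0.2 rad (horizontal distance between socket_c and pad_round below 0.015 m and z of socket_c in the frame of pad_round between 0.034 and 0.046 m and contact force between the fingers and socket below 0.1 N and linear speed of each of socket, laser, level below 0.02 m/s and angular speed of each of socket, laser, level below 0.2 rad/s and angle between each of socket_c, laser_c, level_c's own z axis and vertical below 0.1 rad and horizontal distance between laser_c and pad_square below 0.015 m and z of laser_c in the frame of pad_square between 0.034 and 0.046 m and contact force between the fingers and laser below 0.1 N and horizontal distance between level_c and pad_long below 0.015 m and z of level_c in the frame of pad_long between 0.028 and 0.04 m and contact force between the fingers and level below 0.1 N and angle between the x axis of level_c and the x axis of pad_long, either way round below 0.2 rad and (angle between the x axis of laser_c and the x axis of pad_square, either way round below 0.2 rad or angle between the x axis of laser_c and the y axis of pad_square, either way round below 0.2 rad)); the robot touches nothing.
It fails at once if a tool is tipped by more than 0.6 rad (angle between any of socket_c, laser_c, level_c's own z axis and vertical above 0.6 rad).
It fails at once if a tool is dropped (faster than 0.7 m/s, a fall of about 25 mm, while the fingers do not touch it) ((contact force between the fingers and socket below 0.1 N and linear speed of socket above 0.7 m/s) or (contact force between the fingers and laser below 0.1 N and linear speed of laser above 0.7 m/s) or (contact force between the fingers and level below 0.1 N and linear speed of level above 0.7 m/s)).
It fails at once if the screwdriver is moved by more than 30 mm (distance of driver from where it was at the start of the episode above 0.03 m).
It fails at once if the tin is moved by more than 30 mm (distance of tin from where it was at the start of the episode above 0.03 m).
It fails at once if the parts bin is moved by more than 30 mm (distance of bin from where it was at the start of the episode above 0.03 m).
It also fails if it takes over 104 s, if anything falls off the work surface, if the arm or the gripper's body presses on something with over 40 N, if the wrist force passes 120 N, or if a joint passes its speed limit or range.

## Robot

A 6-joint arm with a two-finger parallel gripper is mounted at the origin on the work surface. World frame = base frame: x ahead of the robot, y to its left, z up, the work surface at z = 0. Lengths are in m, angles in rad, forces in N, time in s.
With the tool pointing down it reaches from about 0.35 to 0.875 m from the base axis. Payload 4.2 kg.
Tool frame: the origin (TCP) lies midway between the tips of the shut fingers; the grasp point (between the pads) lies 19 mm behind it; y points along the fingers, x is the direction in which the jaws open and shut, and the axes are right-handed (so a half turn about y gives the same grasp; the last joint's range is limited). The gripper opens to 87 mm and grips with 3 to 60 N. Pads are 19 mm wide; open, the fingers measure 117 mm over their backs; the gripper's body (75 mm by 190 mm) begins 51 mm behind the grasp point.
Start: joints at [1.479, 0.385, 0.008, 0, -1.194, -0.259], TCP at [0.215, 0.587, 0.223] pointing down, gripper open.
Joint ranges: [-3.14, 3.14], [-1.21, 2.06], [-1.07, 1.41], [-3.16, 2.05], [-2.99, -0.16], [-3.1, 3.1]. Speed limits (rad/s): [2.79, 2.79, 3.14, 3.14, 3.14, 3.14].

## Interface

Orientations are given as a unit quaternion [w, x, y, z].
In Python, from rig import manip gives the robot as it stands.
- The arm moves only by the tool carry_out, never from a script. Its argument "deltas" is text: rows parted by semicolons, each of 7 numbers parted by spaces: the opening, from 0 (shut) to 1 (fully open), then the shift along the tool's x, y, z in m, then the turn, a rotation vector about the tool's x, y, z in degrees. A call has exactly 10 rows; each row shifts and turns the commanded pose from where the row before left it, along the tool's axes as they then stand; what a row does not reach is not made up. A row lasts 1/8 s, in which the tool goes at most 62.5 mm and 10.7 degrees, less where a joint would pass 70% of its speed; a pose out of reach is approached as far as the arm can. A call is refused whole if a number of a shift passes 0.0625 or a number of a turn 10.7, either way. A call with a gripper value outside its range is refused whole. The fingers move at their own pace and stop on an object; the grip force is fixed at half the most. Time passes only in rows, so rows that do not move let the fingers close, or fill a call up. It gives the time, the measured TCP pose, the force and the opening at its end, in the units of the state.
- manip.observe(): the state, without advancing time (a new reading comes with each control period).
- manip.capture(name): name is "scene" or "top" or "wrist"; returns (picture, depth): 400x640x3 uint8, red, green, blue; 400x640 float32, m along the optical axis (not along the pixel's ray), 0 where there is no reading.
- manip.camera_model(name): a dict with "vfov" (degrees; the focal length in pixels is half the picture's height over the tangent of half this angle, whatever the lens; pixels are square), "cx", "cy" (the principal point, pixels), "k1" (the pictures are not rectified: a ray, as slopes to the right and down, at radius r is drawn at 1 + k1 r^2 times it, then the intrinsics apply), "rvec" (rotation vector, rad) and "tvec" (3), from world to camera coordinates, as OpenCV has them. Camera axes: x right, y down, z forward; pixel columns grow to the right and rows downward; lengths in m; the calibration is good to about 2 mm. A picture is of the moment at which its call begins: read the wrist's pose just before it. camera_model takes no time and is no camera call; for the wrist camera it gives the pose at the moment of the call.
- manip.close_job(): hands the job in, once; it reports no verdict.
The state is a dict: "time_s": time; "joint_pos": joint angles; "qvel": joint speeds; "tau": joint torques, N m; "ee_pos": TCP position; "eef_rot": TCP orientation; "wrist_force": force on the tool from outside, world axes, zero at the start; "torque": the same for the moment, N m; "finger_gap": opening from 0.0 (shut) to 1.0 (fully open).
Only numpy, scipy, OpenCV 4.12 (cv2) and the standard library are available. Lean on these libraries where they do the work, as an engineer would, in place of code of your own. Each camera call takes 0.05 s, during which the arm holds its last target.

## Working session

There is one attempt and no reset: what is moved stays moved. The work goes in short steps, Python scripts to look and compute and a tool call to move; the robot and the scene stay as the last step left them, time stands still between calls to the robot, and variables do not carry over. Pictures are saved under pics/ and viewed, and the job is handed in when it is done.

Besides the shell and the picture viewer there is one more tool, called after ">>>" as a command line: name --argument value ..., lists and objects as JSON in quotes. carry_out: Moves the arm, as the interface text tells. Its arguments: {"type":"object","properties":{"deltas":{"type":"string"}},"required":["deltas"]}

```bash
ls; mkdir -p pics; cat > h.py <<'E'
import numpy as np, cv2
from scipy.spatial.transform import Rotation as R
from rig import manip
def K(m):
    f=200/np.tan(np.radians(m["vfov"]/2)); return f,m["cx"],m["cy"]
def shot(name,fn):
    m=manip.camera_model(name); p,d=manip.capture(name)
    cv2.imwrite(f"pics/{fn}.png",p[:,:,::-1]); np.savez(f"pics/{fn}.npz",p=p,d=d,**{k:np.array(v) for k,v in m.items()})
    return p,d,m
def cloud(fn):
    z=np.load(f"pics/{fn}.npz"); d=z["d"]; f=200/np.tan(np.radians(float(z["vfov"])/2))
    v,u=np.mgrid[0:400,0:640].astype(float)
    k1=float(z["k1"]); Km=np.array([[f,0,float(z["cx"])],[0,f,float(z["cy"])],[0,0,1]])
    xy=cv2.undistortPoints(np.stack([u.ravel(),v.ravel()],1)[:,None],Km,np.array([k1,0,0,0.]))[:,0].reshape(400,640,2)
    C=np.dstack([xy*d[...,None],d]); Rm=cv2.Rodrigues(z["rvec"])[0]
    W=(C-z["tvec"].ravel())@Rm
    W[d<=0]=np.nan
    return z["p"],W
E
python3 - <<'E'
from h import *
s=manip.observe(); print({k:np.round(v,3).tolist() for k,v in s.items()})
for n in("scene","top"):
    p,d,m=shot(n,n+"0"); print(n,m)
E
```

```text
pics
{'time_s': 0.0, 'joint_pos': [1.479, 0.386, 0.007, -0.001, -1.194, -0.259], 'qvel': [-0.0, -0.0, -0.0, 0.001, -0.001, 0.0], 'tau': [0.0, -39.066, 18.74, 4.22, 0.011, -0.0], 'ee_pos': [0.215, 0.586, 0.221], 'eef_rot': [-0.404, 0.406, -0.579, 0.58], 'wrist_force': [-0.77, -1.095, -0.029], 'torque': [0.009, -0.03, 0.024], 'finger_gap': 0.997}
scene {'vfov': 57.833764495535334, 'cx': 322.3035450281799, 'cy': 199.34852531656955, 'k1': -0.05002684117728527, 'rvec': array([ 2.28122853,  0.79002734, -0.28834051]), 'tvec': array([-0.35718023, -0.2797743 ,  1.33379569])}
top {'vfov': 54.943330889658704, 'cx': 321.67524462651136, 'cy': 203.10250749702584, 'k1': -0.01742482850919276, 'rvec': array([ 2.18040321, -2.18659676,  0.13142127]), 'tvec': array([-0.11692332,  0.56497504,  1.07030202])}
```

View pics/scene0.png

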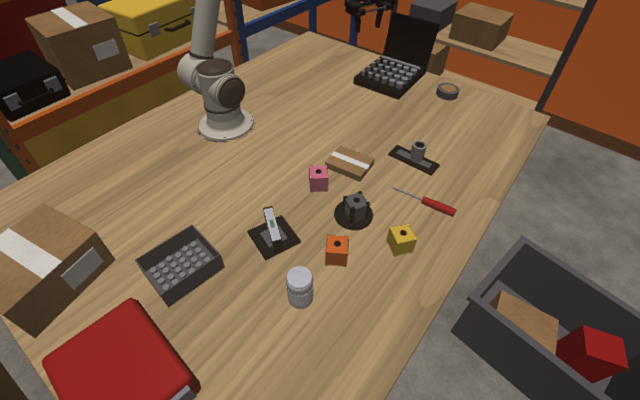

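View pics/top0.png

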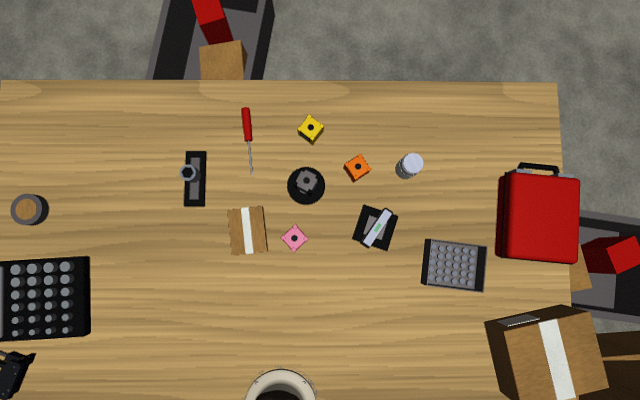

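The laser level could be mistaken for one of four blocks in the top view: grey (306,182) on the round pad, yellow (311,128), orange (357,167) or pink (294,238). The grey one matches the description. I'll check it with a close crop and measure everything.

```bash
python3 - <<'E'
from h import *
p,W=cloud("top0")
crop=p[95:265,170:450]; cv2.imwrite("pics/crop0.png",cv2.resize(crop,None,fx=2.8,fy=2.8,interpolation=cv2.INTER_CUBIC)[:,:,::-1])
q,_=cloud("scene0"); cv2.imwrite("pics/crop1.png",cv2.resize(q[130:290,230:450],None,fx=3.5,fy=3.5,interpolation=cv2.INTER_CUBIC)[:,:,::-1])
print("table z",np.nanmedian(W[200:220,20:180,2]))
def blob(name,u0,v0,u1,v1,zlo,zhi,WW=W):
    m=np.zeros((400,640),bool); m[v0:v1,u0:u1]=1
    m&=(WW[...,2]>zlo)&(WW[...,2]<zhi)
    P=WW[m]; 
    if len(P)<4: print(name,"few",len(P)); return
    r=cv2.minAreaRect((P[:,:2]*1000).astype(np.float32))
    print(name,len(P),"c",np.round(r[0],1),"size",np.round(r[1],1),"ang",round(r[2],1),"z",np.round(np.median(P[:,2]),4),"mean",np.round(P[:,:2].mean(0)*1000,1))
blob("socket",170,145,215,215,.055,.09)
blob("laser",285,165,328,205,.06,.09)
blob("level",350,200,400,252,.05,.09)
blob("padlong",175,145,212,212,.005,.015)
blob("padround",283,163,330,207,.005,.015)
blob("padsq",345,200,402,255,.005,.015)
blob("carton",222,200,272,260,.018,.04)
for n,b in dict(pink=(275,220,312,255),yellow=(293,110,330,147),orange=(340,150,374,184)).items(): blob(n,*b,.03,.09)
blob("tin",390,140,430,185,.08,.12);blob("bin",415,230,495,295,.03,.09)
blob("driver",235,100,260,180,.006,.05)
E
```

```text
table z -0.00042519716153216394
socket 225 c [645.5 252.1] size [41.7 43.6] ang 89.2 z 0.0689 mean [645.2 251.1]
laser 392 c [623.6 -74.4] size [54.5 55.2] ang 62.3 z 0.0693 mean [623.1 -74.2]
level 386 c [ 493.4 -271. ] size [ 24.3 120.9] ang 55.0 z 0.0571 mean [ 493.2 -270.6]
padlong 898 c [639.3 258.8] size [164.1  79.9] ang 2.5 z 0.0093 mean [635.  248.9]
padround 683 c [618.4 -71.9] size [109.3 110.3] ang 86.6 z 0.0092 mean [610.5 -70.4]
padsq 974 c [ 487.2 -263.9] size [141.  141.5] ang 83.0 z 0.0093 mean [ 494.9 -271.2]
carton 1635 c [487.6  95.1] size [131.2 101.4] ang 6.6 z 0.0252 mean [487.   94.5]
pink 394 c [465.1 -40.8] size [53.9 54.5] ang 41.5 z 0.0594 mean [464.8 -41.1]
yellow 420 c [776.6 -85.8] size [55.8 55. ] ang 53.4 z 0.0586 mean [773.7 -85.8]
orange 412 c [ 664.7 -218.3] size [55.3 55.4] ang 33.2 z 0.0593 mean [ 662.6 -217. ]
tin 383 c [ 666.3 -363. ] size [55.3 57.6] ang 89.7 z 0.0988 mean [ 665.4 -362.3]
bin 636 c [ 389.5 -491.5] size [164.5 130.2] ang 82.4 z 0.053 mean [ 385.  -499.3]
driver 363 c [749.8  96.1] size [199.   25.4] ang 6.4 z 0.0211 mean [778.8  98.9]
```

View pics/crop0.png

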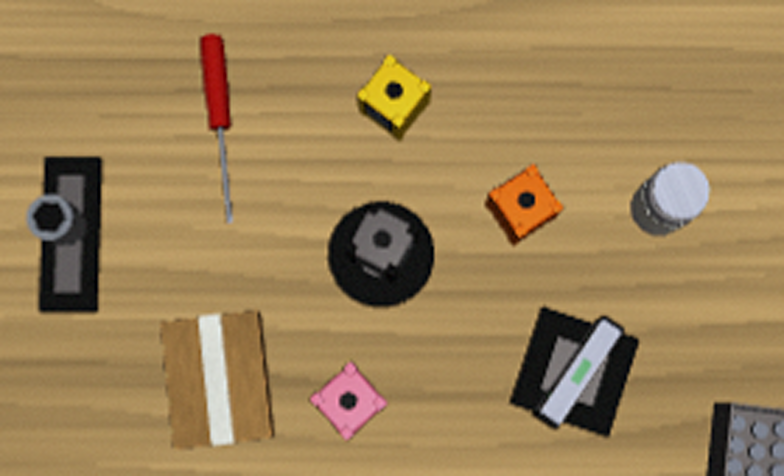

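View pics/crop1.png

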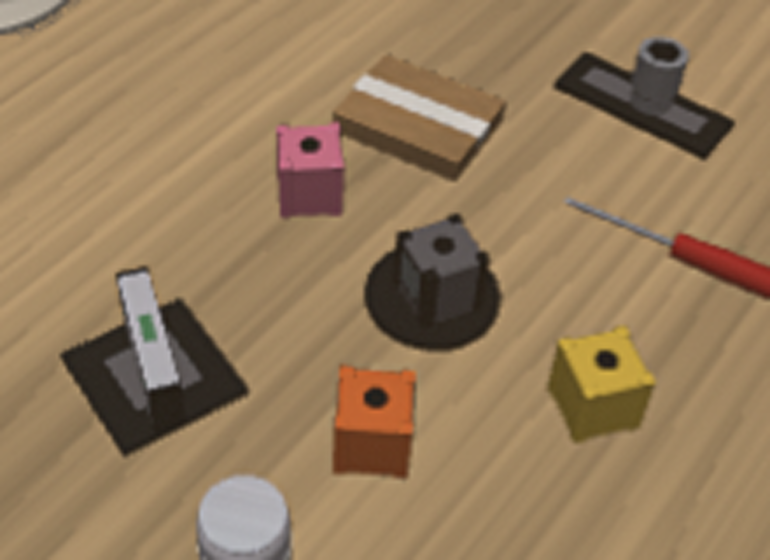

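The crops confirm it: the grey block with black corners, at about (381,245) in crop0, stands on the round pad, and the coloured blocks are decoys. Next I'll refine the pad poses by fitting their known shapes, and set up a move helper.

```bash
cat >> h.py <<'E'
from scipy.optimize import minimize
def fitrect(Ws,c,ang,L,B,zlo,zhi,ztab=0.003,rad=.14,round_=False):
    P=[];Q=[]
    for W in Ws:
        A=W.reshape(-1,3); A=A[np.isfinite(A[:,0])]; A=A[np.hypot(A[:,0]-c[0],A[:,1]-c[1])<rad]
        P.append(A[(A[:,2]>zlo)&(A[:,2]<zhi)][:,:2]); Q.append(A[abs(A[:,2])<ztab][:,:2])
    def inner(X,p):
        d=X-p[:2]
        if round_: return L/2-np.hypot(*d.T)
        co,s=np.cos(p[2]),np.sin(p[2]); a=d[:,0]*co+d[:,1]*s; b=-d[:,0]*s+d[:,1]*co
        return np.minimum(L/2-abs(a),B/2-abs(b))
    def cost(p):
        return sum(np.clip(-inner(X,p),0,.006).mean() for X in P)+sum(np.clip(inner(X,p),0,.006).sum()/max(len(X),1) for X in P and Q)
    best=None
    for da in np.radians([-6,0,6]):
        r=minimize(cost,[c[0],c[1],ang+da],method="Nelder-Mead",options=dict(initial_simplex=np.array([[c[0],c[1],ang+da],[c[0]+.01,c[1],ang+da],[c[0],c[1]+.01,ang+da],[c[0],c[1],ang+da+.1]]),xatol=1e-5,fatol=1e-9))
        if best is None or r.fun<best.fun: best=r
    return np.round([*best.x[:2]*1000,np.degrees(best.x[2])],1),best.fun
E
python3 - <<'E'
from h import *
s=manip.observe(); q=np.array(s["eef_rot"]); print(np.round(R.from_quat(q[[1,2,3,0]]).as_matrix(),3))
_,T=cloud("top0");_,S=cloud("scene0")
for nm,Ws in(("top",[T]),("scene",[S]),("both",[T,S])):
    print(nm,"long",fitrect(Ws,(.637,.25),0.04,.164,.06,.006,.0125),
    "\n round",fitrect(Ws,(.618,-.072),0,.112,.112,.006,.0125,round_=True,rad=.09),
    "\n sq",fitrect(Ws,(.49,-.267),np.radians(-15),.108,.108,.006,.0125,rad=.12),
    "\n carton",fitrect(Ws,(.487,.095),.1,.13,.1,.02,.03,rad=.1))
    print(" sock",fitrect(Ws,(.645,.252),0,.046,.046,.066,.074,ztab=.015,rad=.05,round_=True),"laser",fitrect(Ws,(.623,-.074),np.radians(-28),.054,.054,.066,.075,ztab=.015,rad=.06),"level",fitrect(Ws,(.493,-.271),np.radians(-35),.12,.024,.053,.064,ztab=.015,rad=.09))
E
```

```text
[[-0.344 -0.001  0.939]
 [-0.939 -0.002 -0.344]
 [ 0.002 -1.     0.   ]]
top long (array([ 6.403e+02,  2.521e+02, -6.000e-01]), np.float64(1.2770560521632406e-05)) 
 round (array([618.4, -71.9,  -6.2]), np.float64(7.539617385527026e-07)) 
 sq (array([ 495. , -272.8,  -19. ]), np.float64(2.1409643001311858e-05)) 
 carton (array([487.4,  95.1,   6.9]), np.float64(3.3659932026461398e-06))
 sock (array([646.5, 254.7,  -5.2]), np.float64(0.00011302124719099677)) laser (array([624. , -74.3, -28.1]), np.float64(8.767927511367548e-06)) level (array([ 493.4, -271.2,  -34.9]), np.float64(4.095332801820554e-06))
scene long (array([641.2, 250.5,  -0.8]), np.float64(0.00017716016073396706)) 
 round (array([620.5, -71.7,  -3.2]), np.float64(4.7624315104729205e-05)) 
 sq (array([ 497.6, -273.2,  -19. ]), np.float64(2.9103159189549498e-05)) 
 carton (array([489.5,  95.3,   7.4]), np.float64(0.0001178961309117296))
 sock (array([646.3, 253.9,  -3.2]), np.float64(0.0002909741058205077)) laser (array([626.2, -74.5, -28. ]), np.float64(8.697678564434364e-05)) level (array([ 495.9, -271.6,  -35.2]), np.float64(4.965731030902876e-05))
both long (array([640.3, 250.9,  -0.9]), np.float64(0.0002033293207974093)) 
 round (array([619.8, -71.9,  -4.8]), np.float64(6.879538451993112e-05)) 
 sq (array([ 496.8, -273.2,  -19. ]), np.float64(7.178096145548796e-05)) 
 carton (array([489. ,  95.3,   7.2]), np.float64(0.00013632165632958436))
 sock (array([646.5, 254.2,  -4.7]), np.float64(0.00041384568064834816)) laser (array([625.3, -74.1, -28. ]), np.float64(0.00012844209283657132)) level (array([ 494.8, -271.4,  -35. ]), np.float64(8.94408513544983e-05))
```

```bash
cat >> h.py <<'E'
def plan(x,y,z,yaw=None):
    s=manip.observe(); q=np.array(s["eef_rot"]); M=R.from_quat(q[[1,2,3,0]]).as_matrix(); p=np.array(s["ee_pos"])
    y0=np.degrees(np.arctan2(M[1,0],M[0,0])); t=0 if yaw is None else (yaw-y0+90)%180-90
    yn=np.radians(y0+t); X=np.array([np.cos(yn),np.sin(yn),0]); Y=np.array([0,0,-1.]); Z=np.cross(X,Y)
    T=np.stack([X,Y,Z],1)
    d=np.array([x,y,z])-p
    print("t",round(s["time_s"],2),"p",np.round(p*1000,1),"yaw",round(y0,1),"gap",round(float(s["finger_gap"]),3),"F",np.round(s["wrist_force"],1),"q6",round(s["joint_pos"][5],2))
    print("TURN about y deg",round(-t,1)," then dx,dy,dz mm",np.round(T.T@d*1000,1)," (no-turn frame dx,dz:",np.round((M.T@d*1000)[[0,2]],1),") tilt err deg",np.round(np.degrees(np.cross(M[:,1],Y))@M,2))
E
python3 -c "
from h import *
plan(.6465,.254,.12)"
```

```text
t 0.1 p [214.6 586.4 221.6] yaw -110.1 gap 0.996 F [-0.6  0.1 -0.6] q6 -0.26
TURN about y deg 0  then dx,dy,dz mm [163.7 101.6 519.9]  (no-turn frame dx,dz: [163.5 519.9] ) tilt err deg [-0.01  0.    0.12]
```

>>> carry_out --deltas "1 0.008 0.005 0.025 0 0 0; 1 0.016 0.01 0.05 0 0 0; 1 0.018 0.01 0.058 0 0 0; 1 0.018 0.01 0.058 0 0 0; 1 0.018 0.01 0.058 0 0 0; 1 0.018 0.01 0.058 0 0 0; 1 0.018 0.01 0.058 0 0 0; 1 0.018 0.01 0.058 0 0 0; 1 0.018 0.01 0.058 0 0 0; 1 0.0137 0.016 0.039 0 0 0"

```text
time_s: 1.35
ee_pos: [0.6489, 0.2512, 0.1209]
eef_rot: [-0.404, 0.404, -0.58, 0.58]
wrist_force: [-0.5, -0.6, -0.2]
finger_gap: 0.996
```

```bash
python3 -c "
from h import *
plan(.6465,.254,.031)
p,d,m=shot('wrist','w1')
plan(.6465,.254,.031)"
```

```text
t 1.35 p [648.9 251.2 120.9] yaw -110.2 gap 0.996 F [-0.5 -0.6 -0.2] q6 0.62
TURN about y deg 0  then dx,dy,dz mm [-1.8 89.9 -3.2]  (no-turn frame dx,dz: [-1.8 -3.2] ) tilt err deg [-0.01  0.    0.  ]
t 1.4 p [650.2 247.5 117.5] yaw -110.5 gap 1.002 F [ 1.8  0.3 -1.4] q6 0.62
TURN about y deg 0  then dx,dy,dz mm [-4.8 86.5 -5.8]  (no-turn frame dx,dz: [-5.1 -5.6] ) tilt err deg [0.11 0.   0.23]
```

View pics/w1.png

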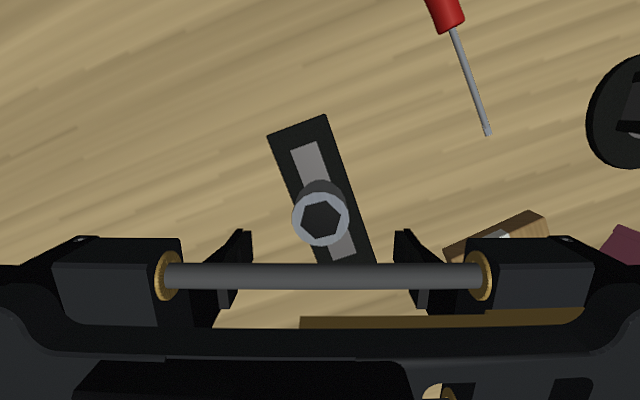

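>>> carry_out --deltas "1 0 0 0 0 0 0; 1 0 0 0 0 0 0; 1 0 0.01 0 0 0 0; 1 0 0.01 0 0 0 0; 1 0 0.01 0 0 0 0; 1 0 0.005 0 0 0 0; 1 0 0 0 0 0 0; 1 0 0 0 0 0 0; 1 0 0 0 0 0 0; 1 0 0 0 0 0 0"

```text
time_s: 2.65
ee_pos: [0.647, 0.2546, 0.0869]
eef_rot: [-0.405, 0.405, -0.58, 0.58]
wrist_force: [0.6, 0.6, 0.0]
finger_gap: 0.996
```

```bash
python3 -c "
from h import *
plan(.6465,.254,.031)
p,d,m=shot('wrist','w2')
p,W=cloud('w2')
print(fitrect([W],(.6465,.254),0,.046,.046,.066,.074,ztab=.02,rad=.05,round_=True))
m=(W[...,2]>.065)&(W[...,2]<.075); m[230:]=0
P=W[m][:,:2]*1000; print(len(P),P.min(0),P.max(0))
plan(.6465,.254,.031)"
```

```text
t 2.65 p [647.  254.6  86.9] yaw -110.1 gap 0.996 F [0.6 0.6 0. ] q6 0.61
TURN about y deg 0  then dx,dy,dz mm [ 0.7 55.9 -0.3]  (no-turn frame dx,dz: [ 0.7 -0.3] ) tilt err deg [-0.02 -0.   -0.03]
(array([647.6, 254. ,  -4.4]), np.float64(7.08144130090736e-05))
1644 [643.18674262 230.71972876] [671.27627684 273.55869224]
t 2.7 p [646.9 254.5  86.8] yaw -110.1 gap 1.0 F [-1.3 -0.6  0.1] q6 0.61
TURN about y deg 0  then dx,dy,dz mm [ 0.6 55.8 -0.2]  (no-turn frame dx,dz: [ 0.7 -0.2] ) tilt err deg [-0.02 -0.   -0.02]
```

View pics/w2.png

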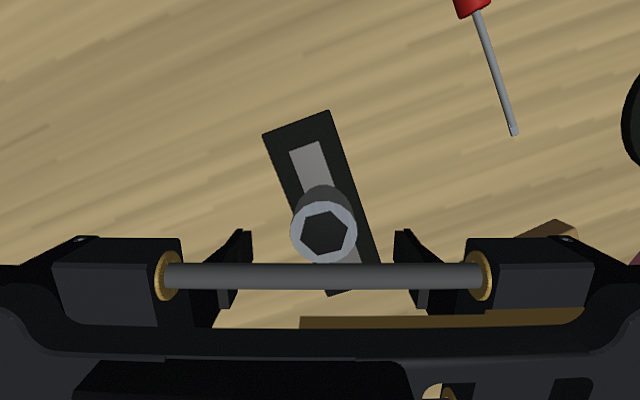

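The socket, at (323,232), sits centred between the fingers at x 235 to 400. I'll go down and grip it.

>>> carry_out --deltas "1 0 0.012 0 0 0 0; 1 0 0.014 0 0 0 0; 1 0 0.014 0 0 0 0; 1 0 0.01 0 0 0 0; 1 0 0.006 0 0 0 0; 1 0 0 0 0 0 0; 1 0 0 0 0 0 0; 0 0 0 0 0 0 0; 0 0 0 0 0 0 0; 0 0 0 0 0 0 0"

```text
time_s: 3.95
ee_pos: [0.6469, 0.2546, 0.0308]
eef_rot: [0.405, -0.405, 0.58, -0.58]
wrist_force: [0.7, -0.8, -0.6]
finger_gap: 0.743
```

>>> carry_out --deltas "0 0 0 0 0 0 0; 0 0 0 0 0 0 0; 0 0 0 0 0 0 0; 0 0 0 0 0 0 0; 0 0 -0.01 0 0 0 0; 0 0 -0.02 0 0 0 0; 0 0 -0.03 0 0 0 0; 0 0 -0.03 0 0 0 0; 0 0 -0.02 0 0 0 0; 0 0 0 0 0 0 0"

```text
time_s: 5.2
ee_pos: [0.6473, 0.2551, 0.142]
eef_rot: [0.406, -0.404, 0.58, -0.579]
wrist_force: [0.2, 0.7, -5.5]
finger_gap: 0.517
```

```bash
python3 -c "
from h import *
plan(.488,.095,.14)"
```

```text
t 5.2 p [647.3 255.1 142. ] yaw -110.1 gap 0.517 F [ 0.2  0.7 -5.5] q6 0.61
TURN about y deg 0  then dx,dy,dz mm [205.1   2.  -94.6]  (no-turn frame dx,dz: [205.1 -94.6] ) tilt err deg [-0.1  -0.   -0.16]
```

>>> carry_out --deltas "0 0.01 0 -0.005 0 0 0; 0 0.025 0 -0.011 0 0 0; 0 0.035 0 -0.016 0 0 0; 0 0.035 0 -0.016 0 0 0; 0 0.035 0 -0.016 0 0 0; 0 0.035 0 -0.016 0 0 0; 0 0.02 0 -0.01 0 0 0; 0 0.01 0 -0.0045 0 0 0; 0 0 0 0 0 0 0; 0 0 0 0 0 0 0"

```text
time_s: 6.45
ee_pos: [0.4884, 0.095, 0.1405]
eef_rot: [-0.405, 0.405, -0.579, 0.58]
wrist_force: [0.6, 0.1, -4.8]
finger_gap: 0.525
```

```bash
python3 -c "
from h import *
plan(.488,.095,.047)
shot('wrist','w3')"
```

```text
t 6.45 p [488.4  95.  140.5] yaw -110.1 gap 0.525 F [ 0.6  0.1 -4.8] q6 0.7
TURN about y deg 0  then dx,dy,dz mm [ 0.2 93.5 -0.4]  (no-turn frame dx,dz: [ 0.2 -0.4] ) tilt err deg [-0.04  0.   -0.03]
```

View pics/w3.png

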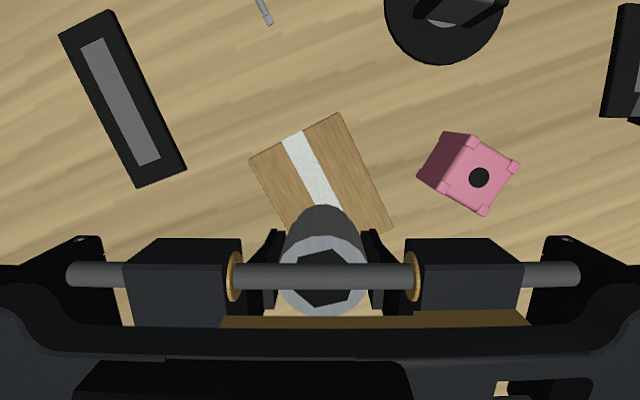

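The socket is held upright at (322,270) over the carton. I'll lower it.

>>> carry_out --deltas "0 0 0.01 0 0 0 0; 0 0 0.02 0 0 0 0; 0 0 0.02 0 0 0 0; 0 0 0.02 0 0 0 0; 0 0 0.01 0 0 0 0; 0 0 0.006 0 0 0 0; 0 0 0.003 0 0 0 0; 0 0 0.002 0 0 0 0; 0 0 0.001 0 0 0 0; 0 0 0 0 0 0 0"

```text
time_s: 7.75
ee_pos: [0.4878, 0.0945, 0.0488]
eef_rot: [-0.405, 0.405, -0.58, 0.58]
wrist_force: [0.9, 0.3, -5.4]
finger_gap: 0.518
```

```bash
python3 -c "
from h import *
plan(.488,.095,.047)"
```

```text
t 7.75 p [487.8  94.5  48.8] yaw -110.1 gap 0.518 F [ 0.9  0.3 -5.4] q6 0.7
TURN about y deg 0  then dx,dy,dz mm [-0.5  1.8  0. ]  (no-turn frame dx,dz: [-0.5  0. ] ) tilt err deg [-0.02 -0.   -0.03]
```

>>> carry_out --deltas "0 0 0.001 0 0 0 0; 0 0 0.001 0 0 0 0; 0 0 0 0 0 0 0; 0 0 0 0 0 0 0; 0.75 0 0 0 0 0 0; 1 0 0 0 0 0 0; 1 0 0 0 0 0 0; 1 0 0 0 0 0 0; 1 0 0 0 0 0 0; 1 0 0 0 0 0 0"

```text
time_s: 9.0
ee_pos: [0.4876, 0.0945, 0.0466]
eef_rot: [-0.405, 0.405, -0.58, 0.58]
wrist_force: [0.1, 0.5, 0.5]
finger_gap: 0.988
```

>>> carry_out --deltas "1 0 -0.01 0 0 0 0; 1 0 -0.02 0 0 0 0; 1 0 -0.03 0 0 0 0; 1 0 -0.03 0 0 0 0; 1 0 -0.03 0 0 0 0; 1 0 -0.01 0 0 0 0; 1 0 -0.005 0 0 0 0; 1 0 0 0 0 0 0; 1 0 0 0 0 0 0; 1 0 0 0 0 0 0"

```text
time_s: 10.25
ee_pos: [0.4873, 0.0943, 0.1808]
eef_rot: [0.404, -0.406, 0.58, -0.58]
wrist_force: [-1.2, -0.4, -0.1]
finger_gap: 1.0
```

```bash
python3 -c "
from h import *
shot('scene','s2')
p,_=cloud('s2'); cv2.imwrite('pics/s2c.png',cv2.resize(p[100:300,220:460],None,fx=3,fy=3)[:,:,::-1])
plan(.4945,-.2713,.11,-125)"
```

```text
t 10.3 p [487.4  94.3 180.9] yaw -110.1 gap 1.001 F [-0.9  0.4  0.3] q6 0.7
TURN about y deg 14.9  then dx,dy,dz mm [295.5  70.9 215.5]  (no-turn frame dx,dz: [340.9 132.4] ) tilt err deg [ 0.05 -0.    0.06]
```

View pics/s2c.png

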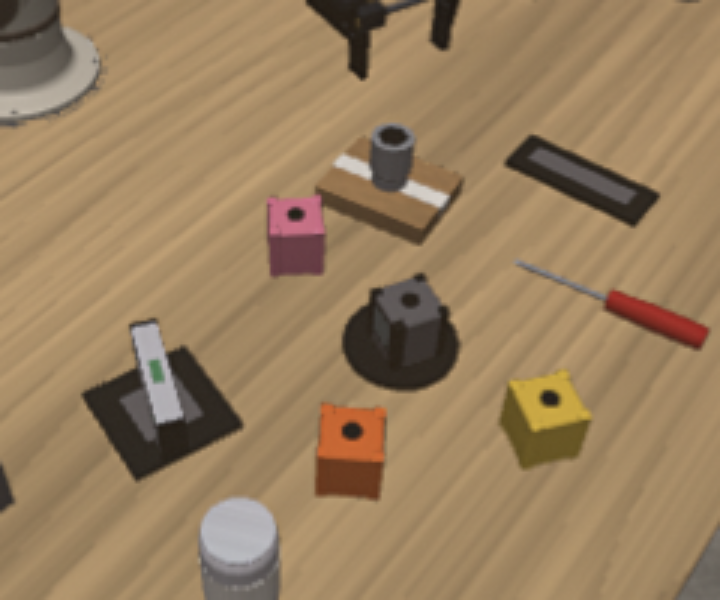

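The socket stands upright on the carton, at (392,155) in the crop. The level is next.

>>> carry_out --deltas "1 0 0 0 0 7.5 0; 1 0 0 0 0 7.5 0; 1 0.02 0 0.0145 0 0 0; 1 0.04 0 0.029 0 0 0; 1 0.04 0 0.029 0 0 0; 1 0.04 0 0.029 0 0 0; 1 0.04 0 0.029 0 0 0; 1 0.04 0 0.029 0 0 0; 1 0.04 0 0.029 0 0 0; 1 0.0355 0 0.027 0 0 0"

```text
time_s: 11.55
ee_pos: [0.4938, -0.273, 0.1812]
eef_rot: [0.326, -0.326, 0.628, -0.627]
wrist_force: [1.7, 0.2, 0.3]
finger_gap: 1.0
```

>>> carry_out --deltas "1 0 0 0 0 0 0; 1 0 0.02 0 0 0 0; 1 0 0.03 0 0 0 0; 1 0 0.03 0 0 0 0; 1 0 0.02 0 0 0 0; 1 0 0 0 0 0 0; 1 0 0 0 0 0 0; 1 0 0 0 0 0 0; 1 0 0 0 0 0 0; 1 0 0 0 0 0 0"

```text
time_s: 12.8
ee_pos: [0.4942, -0.2713, 0.082]
eef_rot: [-0.326, 0.326, -0.627, 0.628]
wrist_force: [0.3, 0.4, 0.3]
finger_gap: 0.996
```

```bash
python3 -c "
from h import *
plan(.4945,-.2713,.022,-125)
p,d,m=shot('wrist','w4')
p,W=cloud('w4')
m=(W[...,2]>.053)&(W[...,2]<.062); m[265:]=0
P=W[m][:,:2]*1000; print(len(P),P.min(0),P.max(0)); print(cv2.minAreaRect(P.astype(np.float32)))
shot('top','t4'); _,T=cloud('t4')
print('long',fitrect([T],(.64,.252),0,.164,.06,.006,.0125))
"
```

```text
t 12.8 p [ 494.2 -271.3   82. ] yaw -125.1 gap 0.996 F [0.3 0.4 0.3] q6 1.17
TURN about y deg -0.1  then dx,dy,dz mm [-0.2 60.   0.3]  (no-turn frame dx,dz: [-0.1  0.2] ) tilt err deg [-0.04 -0.   -0.02]
15066 [ 330.43342348 -497.66310722] [703.60683282 -89.47450028]
((537.0123291015625, -310.65814208984375), (484.6017761230469, 165.53436279296875), 53.09587860107422)
long (array([ 6.397e+02,  2.519e+02, -2.000e-01]), np.float64(2.0390782204879735e-05))
```

View pics/w4.png

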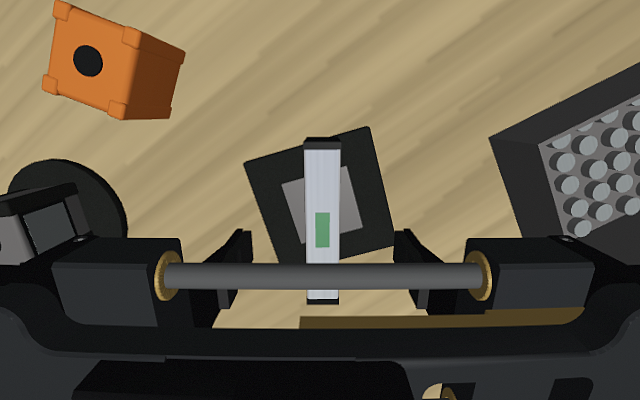

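The level, columns 304 to 340, is aligned and centred between the fingers. Descend and grip.

>>> carry_out --deltas "1 0 0.012 0 0 0 0; 1 0 0.016 0 0 0 0; 1 0 0.016 0 0 0 0; 1 0 0.01 0 0 0 0; 1 0 0.006 0 0 0 0; 1 0 0 0 0 0 0; 1 0 0 0 0 0 0; 0 0 0 0 0 0 0; 0 0 0 0 0 0 0; 0 0 0 0 0 0 0"

```text
time_s: 14.15
ee_pos: [0.4941, -0.2712, 0.0217]
eef_rot: [-0.326, 0.326, -0.627, 0.628]
wrist_force: [0.6, 0.0, 1.0]
finger_gap: 0.744
```

>>> carry_out --deltas "0 0 0 0 0 0 0; 0 0 0 0 0 0 0; 0 0 0 0 0 0 0; 0 0 0 0 0 0 0; 0 0 0 0 0 0 0; 0 0 0 0 0 0 0; 0 0 -0.01 0 0 0 0; 0 0 -0.02 0 0 0 0; 0 0 -0.03 0 0 0 0; 0 0 -0.03 0 0 0 0"

```text
time_s: 15.4
ee_pos: [0.4937, -0.2712, 0.1127]
eef_rot: [0.326, -0.326, 0.628, -0.627]
wrist_force: [-0.4, -0.7, -1.7]
finger_gap: 0.271
```

>>> carry_out --deltas "0 0 -0.03 0 0 0 0; 0 0 -0.03 0 0 0 0; 0 0 -0.01 0 0 -5 0; 0 0 0 0 0 -10 0; 0 0 0 0 0 -10 0; 0 0 0 0 0 -10 0; 0 0 0 0 0 0 0; 0 0 0 0 0 0 0; 0 0 0 0 0 0 0; 0 0 0 0 0 0 0"

```text
time_s: 16.65
ee_pos: [0.494, -0.2712, 0.1816]
eef_rot: [0.499, -0.499, 0.501, -0.501]
wrist_force: [-0.4, 0.4, -2.1]
finger_gap: 0.276
```

```bash
python3 -c "
from h import *
plan(.640,.2515,.18,89.5)
p,d,m=shot('wrist','w5')
"
```

```text
t 16.65 p [ 494.  -271.2  181.6] yaw -90.1 gap 0.276 F [-0.4  0.4 -2.1] q6 1.78
TURN about y deg 0.4  then dx,dy,dz mm [-524.     1.6  141.4]  (no-turn frame dx,dz: [-523.1  144.7] ) tilt err deg [ 0.  0. -0.]
```

View pics/w5.png

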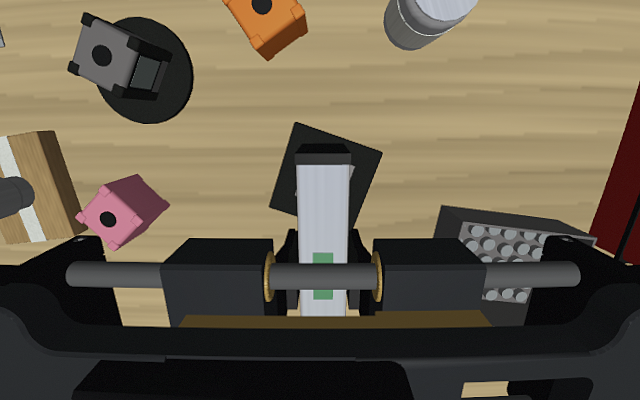

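The level is gripped straight and its turn is done. I'll carry it to the long pad.

>>> carry_out --deltas "0 -0.02 0 0.0055 0 0 0; 0 -0.04 0 0.011 0 0 0; 0 -0.04 0 0.011 0 0 0; 0 -0.04 0 0.011 0 0 0; 0 -0.04 0 0.011 0 0 0; 0 -0.04 0 0.011 0 0 0; 0 -0.04 0 0.011 0 0 0; 0 -0.04 0 0.011 0 0 0; 0 -0.04 0 0.011 0 0 0; 0 -0.04 0 0.011 0 0 0"

```text
time_s: 17.95
ee_pos: [0.5994, 0.11, 0.1815]
eef_rot: [-0.499, 0.5, -0.5, 0.501]
wrist_force: [-0.0, -0.5, -1.6]
finger_gap: 0.274
```

>>> carry_out --deltas "0 -0.04 0 0.012 0 0 0; 0 -0.04 0 0.012 0 0 0; 0 -0.04 0 0.01 0 0 0; 0 -0.0231 0 0.0062 0 0 0; 0 0 0.02 0 0 0 0; 0 0 0.03 0 0 0 0; 0 0 0.03 0 0 0 0; 0 0 0.01 0 0 0 0; 0 0 0 0 0 0 0; 0 0 0 0 0 0 0"

```text
time_s: 19.2
ee_pos: [0.6407, 0.2521, 0.0932]
eef_rot: [-0.501, 0.499, -0.5, 0.501]
wrist_force: [0.0, 0.5, -1.2]
finger_gap: 0.274
```

```bash
python3 -c "
from h import *
plan(.640,.2515,.022,-90)
p,d,m=shot('wrist','w6')
shot('top','t6'); _,T=cloud('t6'); 
print('sq',fitrect([T],(.495,-.273),-.33,.108,.108,.006,.0125,rad=.12))
"
```

```text
t 19.2 p [640.7 252.1  93.2] yaw -90.1 gap 0.274 F [ 0.   0.5 -1.2] q6 0.96
TURN about y deg -0.1  then dx,dy,dz mm [ 0.6 71.2 -0.7]  (no-turn frame dx,dz: [ 0.7 -0.8] ) tilt err deg [-0.16 -0.   -0.07]
sq (array([ 495.1, -272.8,  -19. ]), np.float64(1.2614011337274793e-05))
```

View pics/w6.png

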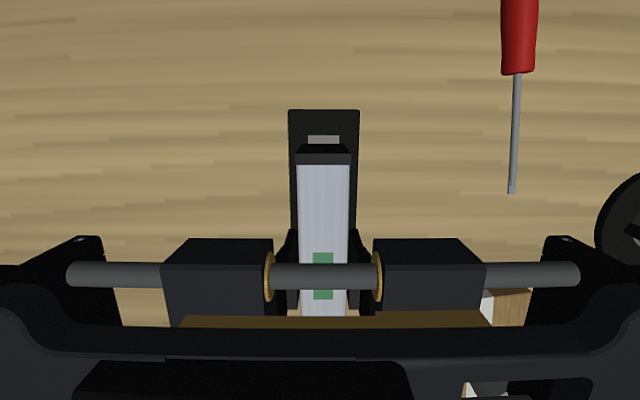

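View pics/t6.png

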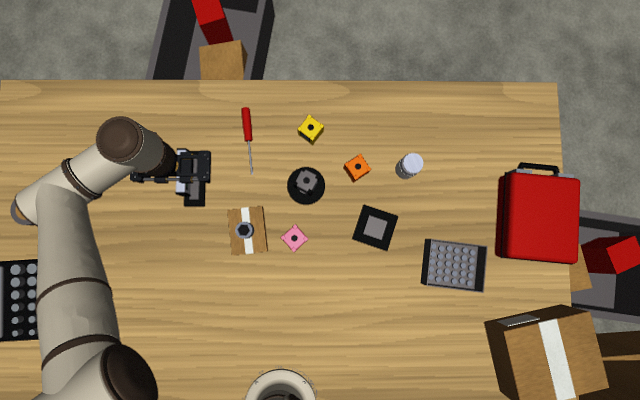

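The level lies along the pad and is centred on it: level at columns 297 to 349, pad at 289 to 359. Lowering it.

>>> carry_out --deltas "0 0 0.01 0 0 0 0; 0 0 0.016 0 0 0 0; 0 0 0.016 0 0 0 0; 0 0 0.014 0 0 0 0; 0 0 0.007 0 0 0 0; 0 0 0.003 0 0 0 0; 0 0 0.002 0 0 0 0; 0 0 0.001 0 0 0 0; 0 0 0 0 0 0 0; 0 0 0 0 0 0 0"

```text
time_s: 20.55
ee_pos: [0.6398, 0.2517, 0.0229]
eef_rot: [-0.5, 0.499, -0.5, 0.5]
wrist_force: [0.2, -0.1, -1.2]
finger_gap: 0.275
```

```bash
python3 -c "
from h import *
plan(.640,.2515,.022,-90)
"
```

```text
t 20.55 p [639.8 251.7  22.9] yaw -90.1 gap 0.275 F [ 0.2 -0.1 -1.2] q6 0.96
TURN about y deg -0.1  then dx,dy,dz mm [0.2 0.9 0.2]  (no-turn frame dx,dz: [0.2 0.2] ) tilt err deg [-0.03 -0.   -0.01]
```

>>> carry_out --deltas "0 0 0.001 0 0 0 0; 0 0 0.0005 0 0 0 0; 0 0 0 0 0 0 0; 0 0 0 0 0 0 0; 0.4 0 0 0 0 0 0; 0.7 0 0 0 0 0 0; 1 0 0 0 0 0 0; 1 0 0 0 0 0 0; 1 0 0 0 0 0 0; 1 0 0 0 0 0 0"

```text
time_s: 21.8
ee_pos: [0.6397, 0.2516, 0.0211]
eef_rot: [-0.5, 0.5, -0.5, 0.5]
wrist_force: [1.1, -0.5, -0.2]
finger_gap: 0.875
```

>>> carry_out --deltas "1 0 0 0 0 0 0; 1 0 -0.01 0 0 0 0; 1 0 -0.02 0 0 0 0; 1 0 -0.03 0 0 0 0; 1 0 -0.03 0 0 0 0; 1 0 -0.03 0 0 0 0; 1 0 -0.03 0 0 0 0; 1 0 -0.01 0 0 0 0; 1 0 0 0 0 0 0; 1 0 0 0 0 0 0"

```text
time_s: 23.05
ee_pos: [0.6388, 0.2513, 0.1794]
eef_rot: [0.499, -0.5, 0.501, -0.5]
wrist_force: [0.2, -0.3, 0.3]
finger_gap: 1.002
```

```bash
python3 -c "
from h import *
plan(.6245,-.0742,.18,-118)
p,d,m=shot('wrist','w7')
"
```

```text
t 23.05 p [638.8 251.3 179.4] yaw -90.1 gap 1.002 F [ 0.2 -0.3  0.3] q6 0.96
TURN about y deg 27.9  then dx,dy,dz mm [294.1  -0.6 140.1]  (no-turn frame dx,dz: [325.5 -13.7] ) tilt err deg [ 0.15 -0.    0.07]
```

View pics/w7.png

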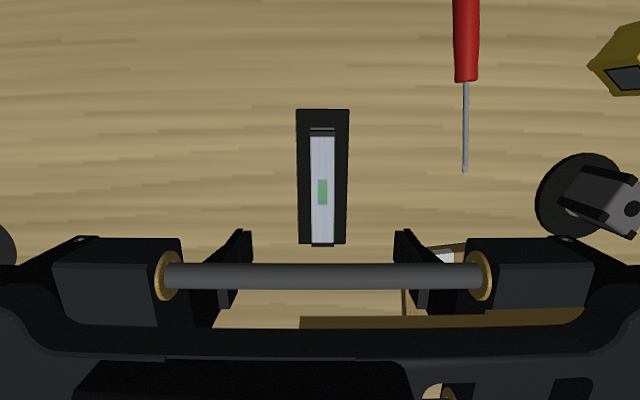

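The level is on the long pad, at (322,190). Next is the laser level.

>>> carry_out --deltas "1 0 0 0 0 10 0; 1 0 0 0 0 10 0; 1 0 0 0 0 8 0; 1 0.022 0 0.011 0 0 0; 1 0.045 0 0.0215 0 0 0; 1 0.05 0 0.0237 0 0 0; 1 0.05 0 0.0237 0 0 0; 1 0.05 0 0.0237 0 0 0; 1 0.045 0 0.0215 0 0 0; 1 0.032 0 0.015 0 0 0"

```text
time_s: 24.35
ee_pos: [0.6234, -0.077, 0.1804]
eef_rot: [0.363, -0.364, 0.607, -0.606]
wrist_force: [0.5, -0.3, 0.2]
finger_gap: 1.001
```

>>> carry_out --deltas "1 0 0 0 0 0 0; 1 0 0.02 0 0 0 0; 1 0 0.03 0 0 0 0; 1 0 0.03 0 0 0 0; 1 0 0 0 0 0 0; 1 0 0 0 0 0 0; 1 0 0 0 0 0 0; 1 0 0 0 0 0 0; 1 0 0 0 0 0 0; 1 0 0 0 0 0 0"

```text
time_s: 25.6
ee_pos: [0.6248, -0.0737, 0.1013]
eef_rot: [-0.364, 0.364, -0.606, 0.606]
wrist_force: [0.2, -0.2, -0.3]
finger_gap: 0.997
```

```bash
python3 -c "
from h import *
plan(.6245,-.0742,.031,-118)
p,d,m=shot('wrist','w8')
shot('top','t8'); _,T=cloud('t8');
print('level',fitrect([T],(.64,.2515),0,.12,.024,.053,.064,ztab=.015,rad=.09))
"
```

```text
t 25.6 p [624.8 -73.7 101.3] yaw -118.1 gap 0.997 F [ 0.2 -0.2 -0.3] q6 0.94
TURN about y deg -0.1  then dx,dy,dz mm [ 0.6 70.3 -0. ]  (no-turn frame dx,dz: [ 0.6 -0.1] ) tilt err deg [-0.01  0.   -0.01]
level (array([638.7, 254.7,   2.7]), np.float64(0.0))
```

View pics/w8.png

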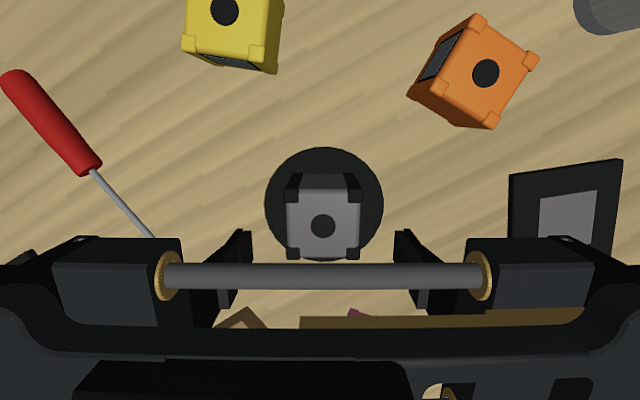

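The laser level, at (323,222), is centred and square to the jaws. Descend and grip.

>>> carry_out --deltas "1 0 0.012 0 0 0 0; 1 0 0.018 0 0 0 0; 1 0 0.018 0 0 0 0; 1 0 0.014 0 0 0 0; 1 0 0.008 0 0 0 0; 1 0 0 0 0 0 0; 1 0 0 0 0 0 0; 0 0 0 0 0 0 0; 0 0 0 0 0 0 0; 0 0 0 0 0 0 0"

```text
time_s: 26.95
ee_pos: [0.6249, -0.0737, 0.0313]
eef_rot: [-0.364, 0.363, -0.606, 0.606]
wrist_force: [-1.0, 0.2, -0.5]
finger_gap: 0.742
```

>>> carry_out --deltas "0 0 0 0 0 0 0; 0 0 0 0 0 0 0; 0 0 0 0 0 0 0; 0 0 0 0 0 0 0; 0 0 -0.01 0 0 0 0; 0 0 -0.02 0 0 0 0; 0 0 -0.03 0 0 0 0; 0 0 -0.03 0 0 0 0; 0 0 -0.03 0 0 0 0; 0 0 -0.02 0 0 0 0"

```text
time_s: 28.2
ee_pos: [0.6247, -0.0737, 0.1726]
eef_rot: [-0.364, 0.363, -0.606, 0.607]
wrist_force: [-0.3, -0.6, -2.8]
finger_gap: 0.618
```

>>> carry_out --deltas "0 0 -0.01 0 0 0 0; 0 0 0 0 0 -3 0; 0 0 0 0 0 -6 0; 0 0 0 0 0 0 0; 0 0 0 0 0 0 0; 0 0 0 0 0 0 0; 0 0 0 0 0 0 0; 0 0 0 0 0 0 0; 0 0 0 0 0 0 0; 0 0 0 0 0 0 0"

```text
time_s: 29.45
ee_pos: [0.6248, -0.0737, 0.1811]
eef_rot: [-0.41, 0.41, -0.576, 0.576]
wrist_force: [-0.1, -1.0, -3.6]
finger_gap: 0.617
```

```bash
python3 -c "
from h import *
plan(.496,-.273,.18,-109)
p,d,m=shot('wrist','w9')
shot('top','t9')
_,T=cloud('t9');
print('level',fitrect([T],(.64,.2515),0,.12,.024,.053,.064,ztab=.015,rad=.09))
print('round',fitrect([T],(.618,-.072),0,.112,.112,.006,.0125,round_=True,rad=.09))
"
```

```text
t 29.45 p [624.8 -73.7 181.1] yaw -109.1 gap 0.617 F [-0.1 -1.  -3.6] q6 1.1
TURN about y deg -0.1  then dx,dy,dz mm [230.4   1.1 -56.9]  (no-turn frame dx,dz: [230.5 -56.4] ) tilt err deg [-0.  0. -0.]
level (array([640. , 251.5,  -6. ]), np.float64(nan))
round (array([618.4, -71.9,  -3.4]), np.float64(8.66716362383249e-06))h.py:31: RuntimeWarning: Mean of empty slice.
  return sum(np.clip(-inner(X,p),0,.006).mean() for X in P)+sum(np.clip(inner(X,p),0,.006).sum()/max(len(X),1) for X in P and Q)
  ret = ret.dtype.type(ret / rcount)
```

View pics/w9.png

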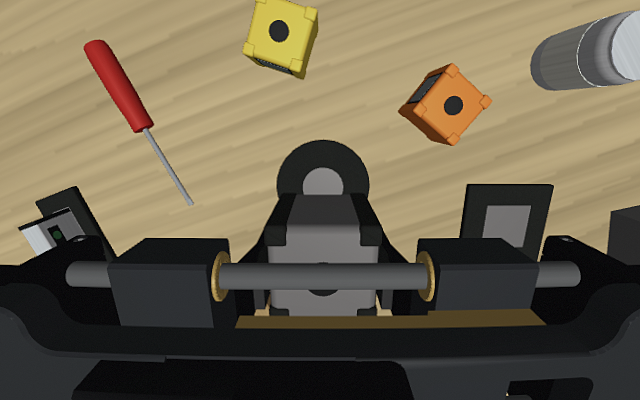

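View pics/t9.png

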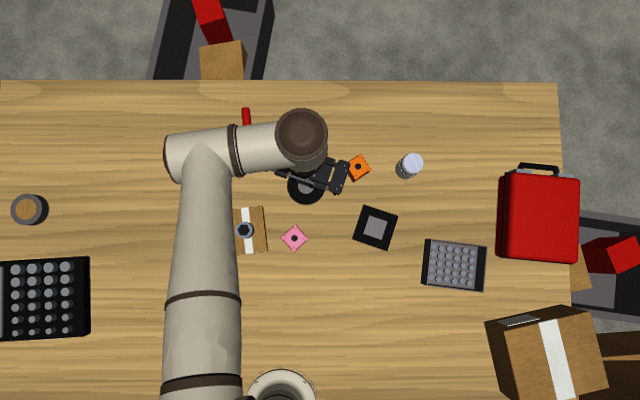

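The laser level is held square. The spirit level is partly hidden, so I'll carry the laser level over and check it then.

>>> carry_out --deltas "0 0.015 0 -0.004 0 0 0; 0 0.03 0 -0.007 0 0 0; 0 0.04 0 -0.01 0 0 0; 0 0.04 0 -0.01 0 0 0; 0 0.04 0 -0.01 0 0 0; 0 0.035 0 -0.008 0 0 0; 0 0.02 0 -0.005 0 0 0; 0 0.0105 0 -0.0024 0 0 0; 0 0 0 0 0 0 0; 0 0 0 0 0 0 0"

```text
time_s: 30.8
ee_pos: [0.4966, -0.2725, 0.181]
eef_rot: [-0.41, 0.41, -0.576, 0.576]
wrist_force: [-0.0, -0.3, -3.5]
finger_gap: 0.617
```

>>> carry_out --deltas "0 0 0.02 0 0 0 0; 0 0 0.03 0 0 0 0; 0 0 0.03 0 0 0 0; 0 0 0.02 0 0 0 0; 0 0 0 0 0 0 0; 0 0 0 0 0 0 0; 0 0 0 0 0 0 0; 0 0 0 0 0 0 0; 0 0 0 0 0 0 0; 0 0 0 0 0 0 0"

```text
time_s: 32.05
ee_pos: [0.496, -0.2731, 0.0812]
eef_rot: [-0.41, 0.41, -0.576, 0.576]
wrist_force: [0.4, 0.6, -3.4]
finger_gap: 0.619
```

```bash
python3 -c "
from h import *
plan(.496,-.273,.031,-109)
p,d,m=shot('wrist','w10')
shot('scene','s10')
p,_=cloud('s10'); cv2.imwrite('pics/s10c.png',cv2.resize(p[100:300,220:460],None,fx=3,fy=3)[:,:,::-1])
"
```

```text
t 32.05 p [ 496.  -273.1   81.2] yaw -109.1 gap 0.619 F [ 0.4  0.6 -3.4] q6 1.45
TURN about y deg -0.1  then dx,dy,dz mm [-0.1 50.2 -0.1]  (no-turn frame dx,dz: [-0.1 -0.1] ) tilt err deg [-0.02  0.   -0.  ]
```

View pics/w10.png

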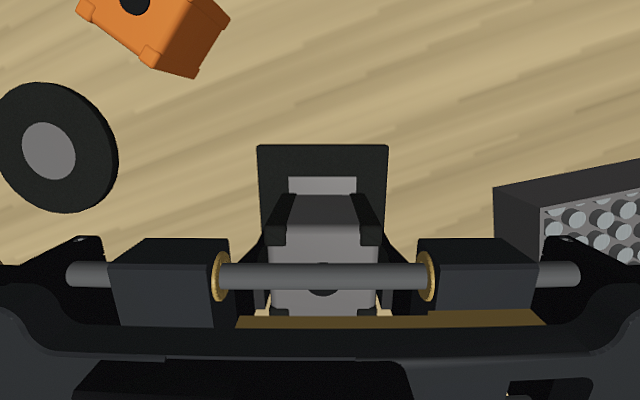

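View pics/s10c.png

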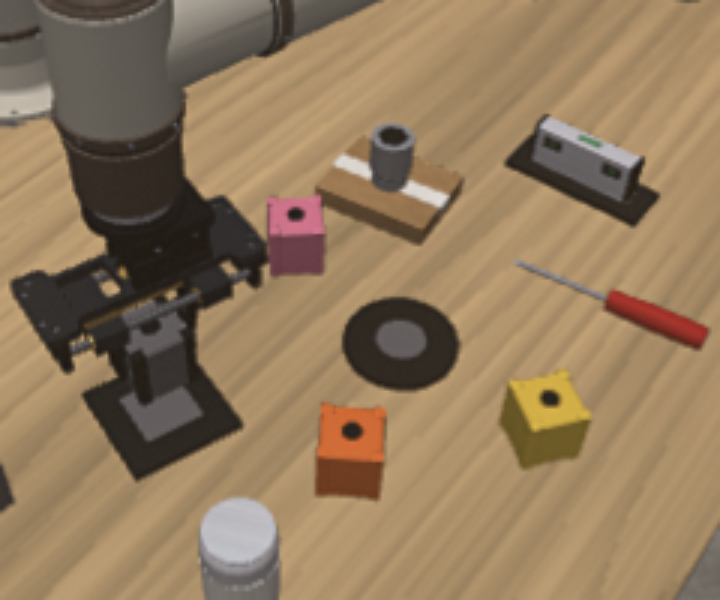

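The spirit level stands upright along its pad, at (588,160) in the crop. The laser level is centred and square over the square pad, so I'll lower it.

>>> carry_out --deltas "0 0 0.01 0 0 0 0; 0 0 0.012 0 0 0 0; 0 0 0.012 0 0 0 0; 0 0 0.007 0 0 0 0; 0 0 0.004 0 0 0 0; 0 0 0.002 0 0 0 0; 0 0 0.001 0 0 0 0; 0 0 0.001 0 0 0 0; 0 0 0 0 0 0 0; 0 0 0 0 0 0 0"

```text
time_s: 33.4
ee_pos: [0.4961, -0.2731, 0.0322]
eef_rot: [-0.41, 0.41, -0.576, 0.576]
wrist_force: [0.2, 0.1, -3.6]
finger_gap: 0.618
```

```bash
python3 -c "
from h import *
plan(.496,-.273,.031,-109)
"
```

```text
t 33.4 p [ 496.1 -273.1   32.2] yaw -109.1 gap 0.618 F [ 0.2  0.1 -3.6] q6 1.45
TURN about y deg -0.1  then dx,dy,dz mm [-0.1  1.2 -0.1]  (no-turn frame dx,dz: [-0.1 -0.1] ) tilt err deg [-0.02  0.   -0.  ]
```

>>> carry_out --deltas "0 0 0.0008 0 0 0 0; 0 0 0.0005 0 0 0 0; 0 0 0 0 0 0 0; 0 0 0 0 0 0 0; 0.75 0 0 0 0 0 0; 1 0 0 0 0 0 0; 1 0 0 0 0 0 0; 1 0 0 0 0 0 0; 1 0 0 0 0 0 0; 1 0 0 0 0 0 0"

```text
time_s: 34.65
ee_pos: [0.4961, -0.2731, 0.0307]
eef_rot: [-0.41, 0.41, -0.576, 0.576]
wrist_force: [-0.1, 0.4, 0.1]
finger_gap: 0.998
```

>>> carry_out --deltas "1 0 -0.01 0 0 0 0; 1 0 -0.02 0 0 0 0; 1 0 -0.03 0 0 0 0; 1 0 -0.03 0 0 0 0; 1 0 -0.03 0 0 0 0; 1 0 -0.02 0 0 0 0; 1 0 -0.01 0 0 0 0; 1 0 0 0 0 0 0; 1 0 0 0 0 0 0; 1 0 0 0 0 0 0"

```text
time_s: 35.9
ee_pos: [0.4955, -0.2729, 0.1797]
eef_rot: [0.41, -0.411, 0.577, -0.575]
wrist_force: [0.4, 0.4, -0.2]
finger_gap: 1.002
```

```bash
python3 -c "
from h import *
plan(.488,.095,.18,-109)
shot('wrist','w11'); shot('top','t11'); _,T=cloud('t11')
print('level',fitrect([T],(.64,.2515),0,.12,.024,.053,.064,ztab=.015,rad=.09))
print('sock',fitrect([T],(.488,.095),0,.046,.046,.08,.092,ztab=.03,rad=.05,round_=True))
"
```

```text
t 35.9 p [ 495.5 -272.9  179.7] yaw -109.1 gap 1.002 F [ 0.4  0.4 -0.2] q6 1.45
TURN about y deg -0.1  then dx,dy,dz mm [-3.454e+02 -3.000e-01 -1.269e+02]  (no-turn frame dx,dz: [-345.2 -127.5] ) tilt err deg [0.12 0.   0.01]
level (array([ 6.389e+02,  2.518e+02, -2.000e-01]), np.float64(2.2683615750913334e-05))
sock (array([487. ,  94.3,  -3.8]), np.float64(3.358886979721333e-05))
```

View pics/w11.png

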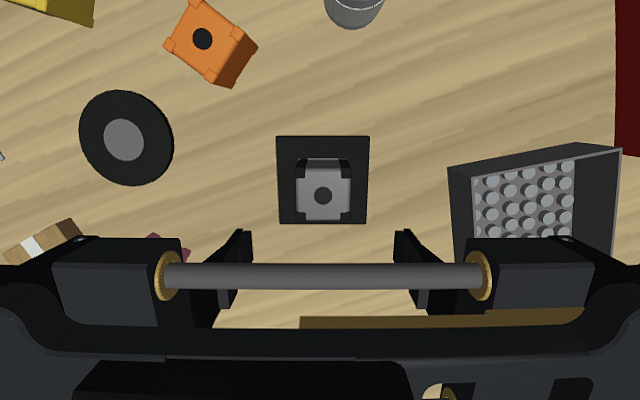

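The laser level stands square in the middle of its pad, at (323,192). The spirit level is within about 1 mm of its pad's centre. Back for the socket.

>>> carry_out --deltas "1 -0.02 0 -0.0074 0 0 0; 1 -0.04 0 -0.0148 0 0 0; 1 -0.04 0 -0.0148 0 0 0; 1 -0.04 0 -0.0148 0 0 0; 1 -0.04 0 -0.0148 0 0 0; 1 -0.04 0 -0.0148 0 0 0; 1 -0.04 0 -0.0148 0 0 0; 1 -0.04 0 -0.0148 0 0 0; 1 -0.03 0 -0.011 0 0 0; 1 -0.0152 0 -0.0055 0 0 0"

```text
time_s: 37.25
ee_pos: [0.4884, 0.0962, 0.1806]
eef_rot: [0.41, -0.411, 0.576, -0.576]
wrist_force: [0.1, -1.3, -0.3]
finger_gap: 1.001
```

>>> carry_out --deltas "1 0 0 0 0 0 0; 1 0 0.02 0 0 0 0; 1 0 0.03 0 0 0 0; 1 0 0.02 0 0 0 0; 1 0 0 0 0 0 0; 1 0 0 0 0 0 0; 1 0 0 0 0 0 0; 1 0 0 0 0 0 0; 1 0 0 0 0 0 0; 1 0 0 0 0 0 0"

```text
time_s: 38.5
ee_pos: [0.4885, 0.095, 0.1109]
eef_rot: [-0.41, 0.41, -0.576, 0.576]
wrist_force: [0.1, -0.5, -1.0]
finger_gap: 1.001
```

```bash
python3 -c "
from h import *
plan(.488,.095,.047,-109)
shot('wrist','w12')
"
```

```text
t 38.5 p [488.5  95.  110.9] yaw -109.1 gap 1.001 F [ 0.1 -0.5 -1. ] q6 0.72
TURN about y deg -0.1  then dx,dy,dz mm [ 0.1 63.9 -0.5]  (no-turn frame dx,dz: [ 0.1 -0.5] ) tilt err deg [-0.01  0.   -0.01]
```

View pics/w12.png

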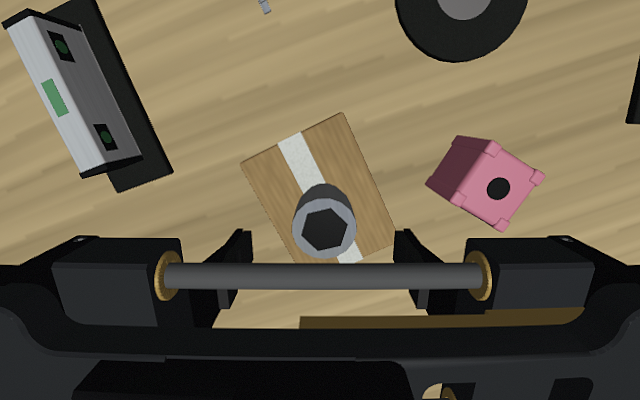

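The socket, at (323,230), is centred between the fingers. Grip it as before.

>>> carry_out --deltas "1 0 0.012 0 0 0 0; 1 0 0.016 0 0 0 0; 1 0 0.016 0 0 0 0; 1 0 0.012 0 0 0 0; 1 0 0.008 0 0 0 0; 1 0 0 0 0 0 0; 1 0 0 0 0 0 0; 0 0 0 0 0 0 0; 0 0 0 0 0 0 0; 0 0 0 0 0 0 0"

```text
time_s: 39.8
ee_pos: [0.4886, 0.0949, 0.047]
eef_rot: [-0.41, 0.41, -0.576, 0.576]
wrist_force: [1.1, 0.2, 0.8]
finger_gap: 0.744
```

>>> carry_out --deltas "0 0 0 0 0 0 0; 0 0 0 0 0 0 0; 0 0 0 0 0 0 0; 0 0 0 0 0 0 0; 0 0 -0.01 0 0 0 0; 0 0 -0.02 0 0 0 0; 0 0 -0.03 0 0 0 0; 0 0 -0.03 0 0 0 0; 0 0 -0.03 0 0 0 0; 0 0 -0.01 0 0 0 0"

```text
time_s: 41.05
ee_pos: [0.4889, 0.0954, 0.1782]
eef_rot: [0.411, -0.409, 0.576, -0.576]
wrist_force: [-0.5, -0.3, -5.2]
finger_gap: 0.522
```

```bash
python3 -c "
from h import *
plan(.6195,-.0718,.18)
"
```

```text
t 41.05 p [488.9  95.4 178.2] yaw -109.1 gap 0.522 F [-0.5 -0.3 -5.2] q6 0.72
TURN about y deg 0  then dx,dy,dz mm [115.2  -1.8 178.1]  (no-turn frame dx,dz: [115.2 178.1] ) tilt err deg [-0.1   0.   -0.15]
```

>>> carry_out --deltas "0 0.008 0 0.012 0 0 0; 0 0.016 0 0.025 0 0 0; 0 0.022 0 0.034 0 0 0; 0 0.022 0 0.034 0 0 0; 0 0.022 0 0.034 0 0 0; 0 0.015 0 0.024 0 0 0; 0 0.01 0 0.015 0 0 0; 0 0 0 0 0 0 0; 0 0 0 0 0 0 0; 0 0 0 0 0 0 0"

```text
time_s: 42.3
ee_pos: [0.6186, -0.0713, 0.1768]
eef_rot: [0.41, -0.41, 0.576, -0.576]
wrist_force: [0.3, 0.2, -4.9]
finger_gap: 0.521
```

>>> carry_out --deltas "0 0 0.02 0 0 0 0; 0 0 0.03 0 0 0 0; 0 0 0.03 0 0 0 0; 0 0 0.02 0 0 0 0; 0 0 0 0 0 0 0; 0 0 0 0 0 0 0; 0 0 0 0 0 0 0; 0 0 0 0 0 0 0; 0 0 0 0 0 0 0; 0 0 0 0 0 0 0"

```text
time_s: 43.55
ee_pos: [0.6191, -0.0721, 0.0769]
eef_rot: [-0.41, 0.41, -0.576, 0.576]
wrist_force: [-1.2, -0.7, -4.9]
finger_gap: 0.521
```

```bash
python3 -c "
from h import *
plan(.6195,-.0718,.031)
shot('wrist','w13')
"
```

```text
t 43.55 p [619.1 -72.1  76.9] yaw -109.1 gap 0.521 F [-1.2 -0.7 -4.9] q6 1.09
TURN about y deg 0  then dx,dy,dz mm [-0.4 45.9  0.3]  (no-turn frame dx,dz: [-0.4  0.3] ) tilt err deg [-0.01  0.   -0.  ]
```

View pics/w13.png

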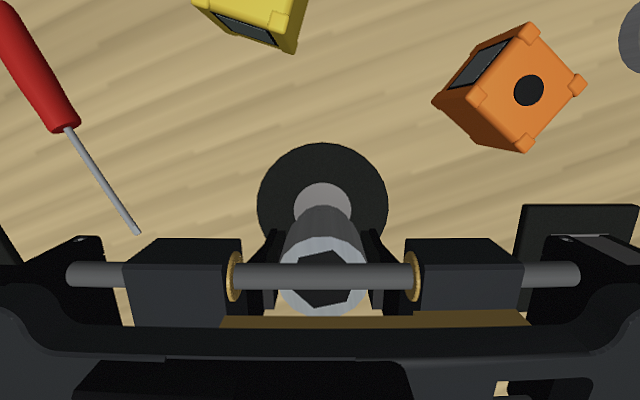

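The socket is centred over the round pad. Lowering it.

>>> carry_out --deltas "0 0 0.01 0 0 0 0; 0 0 0.012 0 0 0 0; 0 0 0.01 0 0 0 0; 0 0 0.006 0 0 0 0; 0 0 0.003 0 0 0 0; 0 0 0.002 0 0 0 0; 0 0 0.001 0 0 0 0; 0 0 0.0005 0 0 0 0; 0 0 0 0 0 0 0; 0 0 0 0 0 0 0"

```text
time_s: 44.85
ee_pos: [0.6192, -0.0721, 0.0324]
eef_rot: [-0.41, 0.41, -0.576, 0.576]
wrist_force: [-0.1, -0.4, -4.4]
finger_gap: 0.522
```

```bash
python3 -c "
from h import *
plan(.6195,-.0718,.031)
"
```

```text
t 44.85 p [619.2 -72.1  32.4] yaw -109.1 gap 0.522 F [-0.1 -0.4 -4.4] q6 1.09
TURN about y deg 0  then dx,dy,dz mm [-0.3  1.4  0.2]  (no-turn frame dx,dz: [-0.3  0.2] ) tilt err deg [-0.02 -0.   -0.01]
```

>>> carry_out --deltas "0 0 0.001 0 0 0 0; 0 0 0.0005 0 0 0 0; 0 0 0 0 0 0 0; 0 0 0 0 0 0 0; 0.7 0 0 0 0 0 0; 1 0 0 0 0 0 0; 1 0 0 0 0 0 0; 1 0 0 0 0 0 0; 1 0 0 0 0 0 0; 1 0 0 0 0 0 0"

```text
time_s: 46.1
ee_pos: [0.6191, -0.0721, 0.0307]
eef_rot: [-0.41, 0.41, -0.576, 0.576]
wrist_force: [-0.3, -0.7, -0.1]
finger_gap: 0.993
```

>>> carry_out --deltas "1 0 -0.01 0 0 0 0; 1 0 -0.02 0 0 0 0; 1 0 -0.03 0 0 0 0; 1 0 -0.03 0 0 0 0; 1 0 -0.03 0 0 0 0; 1 0 -0.03 0 0 0 0; 1 0 -0.02 0 0 0 0; 1 0 0 0 0 0 0; 1 0 0 -0.03 0 0 0; 1 0 0 -0.05 0 0 0"

```text
time_s: 47.35
ee_pos: [0.5426, -0.0459, 0.199]
eef_rot: [0.409, -0.41, 0.577, -0.576]
wrist_force: [0.1, 0.4, 0.9]
finger_gap: 1.002
```

>>> carry_out --deltas "1 0 0 -0.05 0 0 0; 1 0 0 -0.05 0 0 0; 1 0 0 -0.03 0 0 0; 1 0 0 0 0 0 0; 1 0 0 0 0 0 0; 1 0 0 0 0 0 0; 1 0 0 0 0 0 0; 1 0 0 0 0 0 0; 1 0 0 0 0 0 0; 1 0 0 0 0 0 0"

```text
time_s: 48.6
ee_pos: [0.4207, -0.0034, 0.2007]
eef_rot: [-0.41, 0.41, -0.576, 0.576]
wrist_force: [0.4, 0.6, 0.2]
finger_gap: 1.004
```

```bash
python3 -c "
from h import *
plan(.6195,-.0718,.031)
shot('top','t14'); shot('scene','s14'); _,T=cloud('t14'); _,S=cloud('s14')
p,_=cloud('s14'); cv2.imwrite('pics/s14c.png',cv2.resize(p[100:300,220:460],None,fx=3,fy=3)[:,:,::-1])
for W in(T,S):
  print('level',fitrect([W],(.64,.2515),0,.12,.024,.053,.064,ztab=.015,rad=.09)[0],
  'sock',fitrect([W],(.619,-.072),0,.046,.046,.066,.074,ztab=.015,rad=.05,round_=True)[0],
  'laser',fitrect([W],(.496,-.273),-.33,.054,.054,.066,.075,ztab=.015,rad=.06)[0])
"
```

```text
t 48.6 p [420.7  -3.4 200.7] yaw -109.1 gap 1.004 F [0.4 0.6 0.2] q6 0.86
TURN about y deg 0  then dx,dy,dz mm [ -0.4 169.7 210.3]  (no-turn frame dx,dz: [ -0.4 210.3] ) tilt err deg [ 0.   -0.    0.01]
level [639.  251.7  -0. ] sock [618.1 -72.1  -3.2] laser [ 495.4 -273.2  -19.2]
level [ 6.401e+02  2.502e+02 -3.000e-01] sock [619.8 -72.1  -4.8] laser [ 497.5 -273.4  -19.5]
```

View pics/s14c.png

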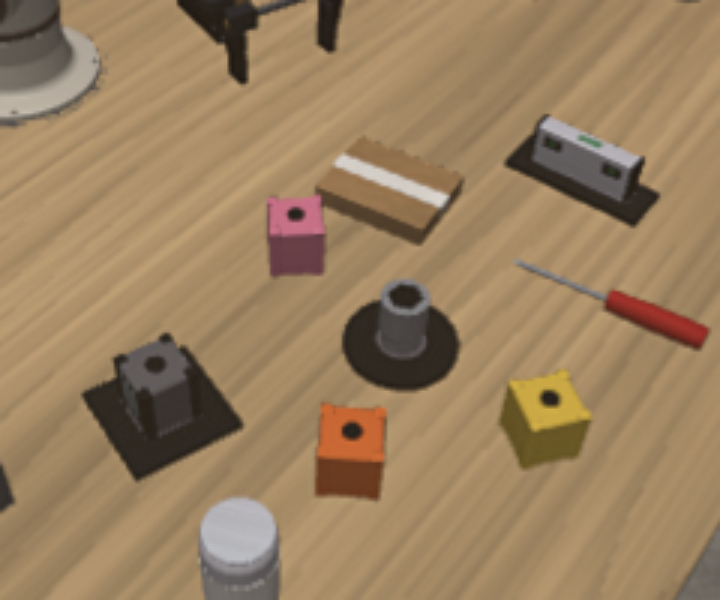

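View pics/t14.png

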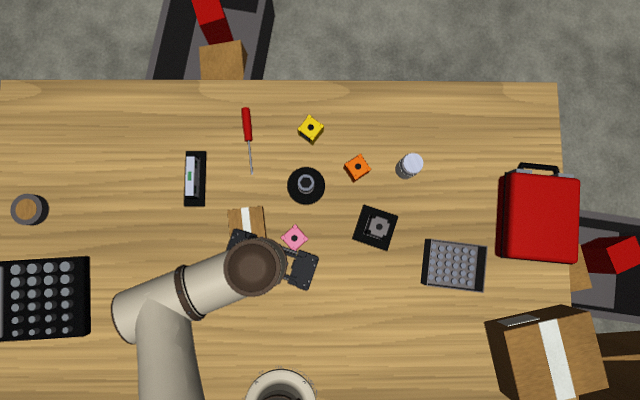

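All three tools stand upright on their own pads, and the arm is clear at 0.2 m height. Handing in.

```bash
python3 -c "
from h import *
print(manip.close_job())"
```

```text
the job is handed in; nothing more can be done
None
```

I handed the job in at about 49 s of the 104 s. The socket is on the round pad, the laser level on the square pad and the spirit level on the long pad, all standing upright. I parked the socket on the carton, moved the spirit level and then the laser level to their pads, and set the socket down last.

**Last checks:**
- **Position:** each tool's centre is within about 2 mm of its pad's centre, by separate fits from the top and scene cameras.
- **Alignment:** the laser level is within 1° of square with its pad, and the spirit level is within 1° of lying along its pad.
- **Arm:** the gripper was open and about 0.2 m up, with wrist force readings at noise level.
- **Other things:** the screwdriver, tin, bin and coloured blocks look unmoved in the pictures; I did not re-measure them.

**Disagreements:** the two cameras differ by about 2 mm, which matches the stated calibration. Two fits of the spirit level made while the arm blocked the view were useless, so I dropped them; later unblocked fits agreed.

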